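# Brass bushing from behind the spring flap

## Task

Take the brass bushing out from behind the spring-closing clear flap of the blue parts rack: come in from the flap's open side, push it back towards the robot and keep it held open with the back of your hand while you take hold of the bushing, then let the flap close again. Without dropping it, set the brass bushing down upright inside the ring on the red assembly plate, and leave the steel bushing standing where it is in the rack.

Things in the scene. Friction and masses are not known exactly. Their poses are not given: they have to be found in the camera images.
- brass_mid (a point): Brass flanged bushing, upright: bottom flange 42 mm across, 6 mm thick; plain round body 30 mm across above it; 50 mm tall, 0.14 to 0.28 kg. Point: its centre, 25 mm above its underside; z up along it. Starts on the rack's base under the sloping flap, 50 to 60 mm from the hinge line on the side away from the robot, about 100 mm from the steel one (left or right varies).
- steel_mid (a point): The steel-grey bushing, same shape and size as the brass one, standing next to it in the rack; not wanted. The point is its centre, half-way up (25 mm above its underside).
- flap: Clear pane with yellow edges, 220 wide (y), 90 long, 4 mm thick. Origin: middle of its hinge line, which runs along y, 35 mm above the table. Shut: z up, x level, away from the robot; pane rises along +x at 45 degrees; free edge (8 mm bar) 64 mm out, 99 mm above the table. Turns up and back to the robot by up to 86 degrees (tilt of z; edge up to 125 mm high); a spring shuts it (3-4 N at edge).
- seat (a point): Middle of the ring on the red assembly plate, on the plate's flat top, 15 mm above the table; z up. Plate 130 mm square, fixed; aluminium ring 80 mm inside and 92 mm outside diameter, 5 mm high.
- rack: Blue fixed rack. Origin: on the table, 50 mm in +x from the hinge line; x away from the robot. Base plate 10 mm high, no lip, from x -80 to 90 mm, y +-125 mm; 50 mm high lugs at the hinge's ends. Open below the flap's free edge: a hand pointing down, fingertips well below that edge, fingers astride a bushing, moving in level along -x, pushes the flap back; pressing down on it does not open it.
Things that resemble listed ones, but are neither listed nor needed, are in the scene too. Of the things shaped like the part that bears brass_mid, the brass one is meant.

How it is judged:
By the outcome, as a careful person would: the job done as asked, in the order asked, and still so for the second after the job is handed in, with the robot touching nothing.
It also fails if it takes over 45 s, if anything falls off the work surface, if the arm or the gripper's body presses on something with over 40 N, if the wrist force passes 120 N, or if a joint passes its speed limit or range.

## Robot

A 7-joint arm with a two-finger parallel gripper is mounted at the origin on the work surface. World frame = base frame: x ahead of the robot, y to its left, z up, the work surface at z = 0. Lengths are in m, angles in rad, forces in N, time in s.
With the tool pointing down it reaches from about 0.4 to 0.875 m from the base axis. Payload 6.5 kg.
Tool frame: the origin (TCP) lies on the centre line of the jaws, within the pads' length; the fingertips stand 8 mm ahead of it and the grasp point (between the pads) lies 11 mm behind it (r.tip_extent is the distance from the TCP to the fingertips, in m); x points along the fingers, y is the direction in which the jaws open and shut, and the axes are right-handed (so a half turn about x gives the same grasp; the last joint's range is limited). The gripper opens to 85 mm and grips with 20 to 120 N. Pads are 22 mm wide; open, the fingers measure 114 mm over their backs; the gripper's body (76 mm by 85 mm) begins 54 mm behind the grasp point. The pads swing forward as they close: fully open they stand 13 mm farther back than shut.
Start: joints at [1.109, 0.536, -0.004, 1.538, 0.003, 1.067, -0.071], TCP at [0.251, -0.6, 0.239] pointing down, gripper open.
Joint ranges: [-2.7, 2.7], [-0.37, 2.16], [-1.27, 1.26], [0.24, 2.4], [-1.31, 4.45], [0.19, 1.91], [-2.76, 2.76]. Speed limits (rad/s): [2.39, 2.39, 3.14, 3.14, 3.14, 3.14, 3.14].

## Interface

Orientations are given as a unit quaternion [w, x, y, z].
In Python, from workcell import observe, cams, r gives the robot as it stands.
- The arm moves only by the shell command python3 -m pendant 'ROWS'. ROWS is JSON, one flat list of numbers, 5 for each row, row after row: the finger opening in mm, from 0 to 85.4, then the shift along the tool's x, y, z in mm, then the turn about the tool's x in rad. A call has 1 to 8 rows; each row shifts and turns the commanded pose from where the row before left it, along the tool's axes as they then stand; what a row does not reach is not made up. A row lasts 1/12 s, in which the tool goes at most 41.7 mm and 7.16 degrees, less where a joint would pass 70% of its speed; a pose out of reach is approached as far as the arm can. A call with a gripper value outside its range is refused whole. The fingers move at their own pace and stop on an object; the grip force is fixed at half the most. Time passes only in rows, so rows that do not move let the fingers close. It gives the time, the measured TCP pose, the force and the opening at its end, in the units of the state.
- observe(): the state, without advancing time (a new reading comes with each control period).
- cams.get_image(name): name is "scene" or "top" or "wrist"; returns a dict with "pixels" (480x640x3 uint8, red, green, blue), "fov_y" (degrees; the focal length in pixels is half the picture's height over the tangent of half this angle, whatever the lens; pixels are square), "cx", "cy" (the principal point, pixels), "R" (3x3) and "t" (3): a world point X has camera coordinates R X + t. Camera axes: x right, y down, z forward; pixel columns grow to the right and rows downward; lengths in m; the calibration is good to about 2 mm. A picture is of the moment at which its call begins. There is no depth.
- r.finish_job(): hands the job in, once; it reports no verdict.
The state is a dict: "time": time; "qpos": joint angles; "qd": joint speeds; "joint_efforts": joint torques, N m; "tcp_pos": TCP position; "tool_rot": TCP orientation; "contact_force": force on the tool from outside, world axes, zero at the start; "torque": the same for the moment, N m; "gripper_width": finger opening in m.
Only numpy, scipy, OpenCV 4.12 (cv2) and the standard library are available. Lean on these libraries where they do the work, as an engineer would, in place of code of your own. Each camera call takes 0.05 s, during which the arm holds its last target. There are 200 camera calls.

## Working session

There is one attempt and no reset: what is moved stays moved. The work goes in short steps, Python scripts to look and compute and a shell command to move; the robot and the scene stay as the last step left them, time stands still between calls to the robot, and variables do not carry over. Pictures are saved under pics/ and viewed, about 8 in all and at most 12, crops included, and the job is handed in when it is done.

```bash
mkdir -p pics
python3 - <<'E'
from workcell import observe,cams,r
import cv2,numpy as np
s=observe();print({k:np.round(v,3).tolist() for k,v in s.items()})
for n in("scene","top"):
    d=cams.get_image(n);cv2.imwrite(f"pics/{n}0.png",d["pixels"][:,:,::-1]);print(n,d["fov_y"],d["cx"],d["cy"],np.round(d["R"],4).tolist(),np.round(d["t"],4).tolist())
E
```

```text
{'time': 0.0, 'qpos': [1.109, 0.537, -0.004, 1.539, 0.003, 1.067, -0.071], 'qd': [0.001, -0.001, 0.001, -0.0, 0.001, 0.0, 0.003], 'joint_efforts': [0.0, -58.34, 1.048, -25.91, 0.012, 0.009, -0.0], 'tcp_pos': [0.25, -0.599, 0.238], 'tool_rot': [-0.138, -0.693, -0.14, 0.693], 'contact_force': [0.483, 0.683, 0.274], 'torque': [-0.027, -0.003, -0.033], 'gripper_width': 0.085}
scene 46.50982615266755 320.03020788566994 232.67262873314422 [[0.2233, 0.9747, 0.0046], [0.7883, -0.1778, -0.589], [-0.5733, 0.1352, -0.8081]] [-0.0722, -0.336, 1.3208]
top 52.061212626641 323.3695306894498 231.6816903727126 [[-0.0006, -1.0, -0.0], [-0.9879, 0.0006, -0.1554], [0.1554, -0.0001, -0.9879]] [-0.0046, 0.4588, 0.9845]
```

View pics/top0.png

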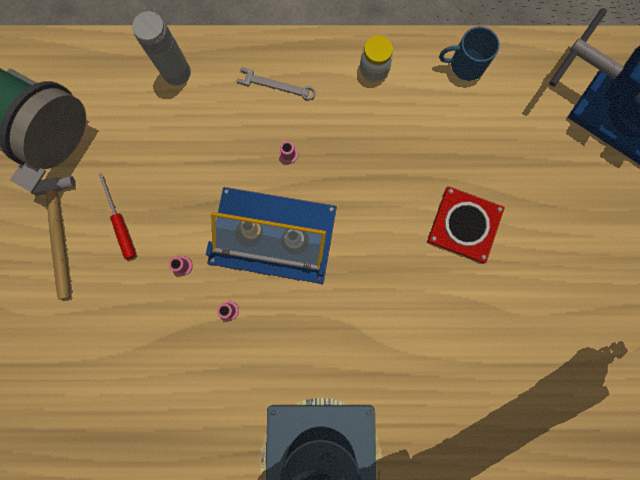

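View pics/scene0.png

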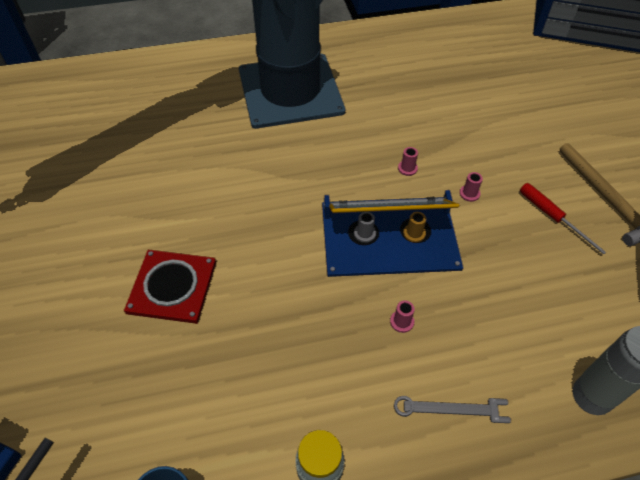

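The top view shows the rack (rotated about 10°) at about (275,235). Brass is at about (250,229), steel at about (293,239), and the ring at about (467,224). A pink decoy stands at (288,152), in front of the rack. I'll enlarge to measure.

Run:
```python
import cv2
t=cv2.imread("pics/top0.png");s=cv2.imread("pics/scene0.png")
a=cv2.resize(t[130:290,195:345],None,fx=3.6,fy=3.6,interpolation=cv2.INTER_CUBIC)
cv2.imwrite("pics/c1.png",a)
b=cv2.resize(s[180:340,310:470],None,fx=3.6,fy=3.6,interpolation=cv2.INTER_CUBIC)
cv2.imwrite("pics/c2.png",b)
```

```text
(no output)
```

View pics/c1.png

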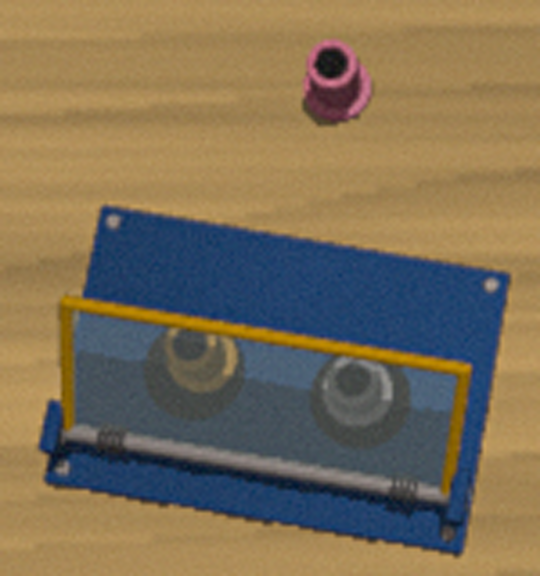

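View pics/c2.png

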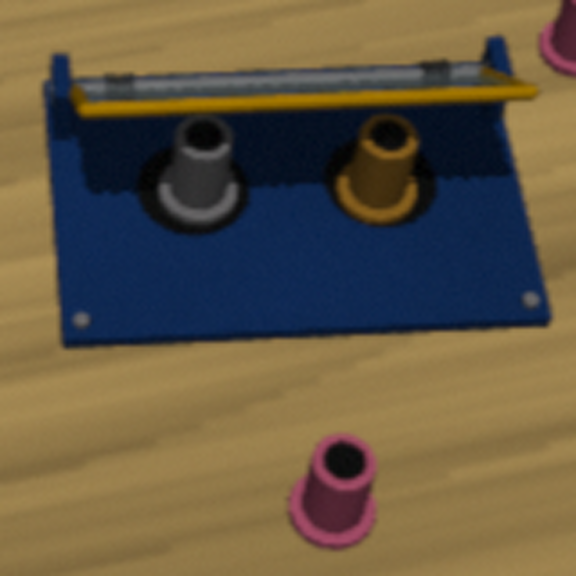

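```bash
cat > h.py <<'E'
import numpy as np
from workcell import observe,cams,r
def ray(d,u,v,z):
    R,t=np.array(d["R"]),np.array(d["t"]); f=240/np.tan(np.radians(d["fov_y"]/2))
    c=-R.T@t; g=R.T@np.array([(u-d["cx"])/f,(v-d["cy"])/f,1]); return c+g*(z-c[2])/g[2]
E
python3 - <<'E'
from h import *
import cv2
T=cams.get_image("top");S=cams.get_image("scene")
P=lambda n,x:print(n,np.round(x,4))
P("brass top",ray(T,247.2,225.8,.06));P("brass scene",ray(S,417.8,217.2,.06))
P("steel top",ray(T,292.8,235,.06));P("steel scene",ray(S,367.2,217.2,.06))
c=[ray(T,*p,.01) for p in((223.6,187.5),(336.4,205.8),(323.3,283.6),(207.8,264.4))]
for x in c:P("corner",x)
e=c[0]-c[1]+c[3]-c[2];yaw=np.arctan2(-e[0],e[1]);P("yaw",yaw)
e=c[0]-c[3]+c[1]-c[2];P("yaw2",np.arctan2(e[1],e[0]));m=sum(c)/4;P("ctr",m)
P("pink",ray(T,286.9,147.2,.05))
# ring: white pixels ellipse
px=T["pixels"].astype(int);w=np.zeros((480,640),np.uint8)
sub=px[180:270,425:510];w[180:270,425:510]=((sub.min(2)>120)).astype(np.uint8)
cs,_=cv2.findContours(w,cv2.RETR_EXTERNAL,cv2.CHAIN_APPROX_NONE);k=max(cs,key=len);el=cv2.fitEllipse(k);print(el)
P("ring top",ray(T,*el[0],.02));P("ring scene",ray(S,170.5,283,.0175))
E
```

```text
brass top [0.4672 0.1497 0.06  ]
brass scene [0.469  0.1502 0.06  ]
steel top [0.4482 0.057  0.06  ]
steel scene [0.4486 0.0597 0.06  ]
corner [0.5596 0.2105 0.01  ]
corner [ 0.5191 -0.033   0.01  ]
corner [ 0.3528 -0.0047  0.01  ]
corner [0.3932 0.2387 0.01  ]
yaw -0.1648
yaw2 -0.1679
ctr [0.4562 0.1029 0.01  ]
pink [0.6366 0.0717 0.05  ]
((467.07220458984375, 223.1577606201172), (41.415313720703125, 43.25007629394531), 125.7951431274414)
ring top [ 0.4793 -0.3089  0.02  ]
ring scene [ 0.4828 -0.3081  0.0175]
```

```bash
cat >> h.py <<'E'
from scipy.spatial.transform import Rotation as Ro
yaw=-0.1664; O=np.array([.4513,.1037,0]); RK=Ro.from_euler('z',yaw).as_matrix()
rk=lambda x,y,z: O+RK@np.array([x,y,z])
def tool():
    s=observe(); q=s["tool_rot"]; return np.array(s["tcp_pos"]),Ro.from_quat(q,scalar_first=True).as_matrix(),s
def plan(target,turn=0):
    p,M,s=tool(); print("in tool mm",np.round(M.T@(np.array(target)-p)*1000,1))
def stat():
    p,M,s=tool(); print(s["time"],"tcp",np.round(p,4),"rack",np.round(RK.T@(p-O),4),"F",np.round(s["contact_force"],1),"w",round(s["gripper_width"],4)); print(np.round(M,3).tolist())
    yd=RK[:,1]; a=np.arctan2(M[:,2]@yd,M[:,1]@yd); print("turn to align y with rack y",round(a,4), "or",round((a+np.pi+np.pi)%(2*np.pi)-np.pi,4),"q7",s["qpos"][6])
E
python3 - <<'E'
from h import *
print(r.tip_extent);stat();plan(rk(.085,.0484,.2))
E
```

```text
0.008
0.2 tcp [ 0.2505 -0.5994  0.2387] rack [-0.0816 -0.7267  0.2387] F [ 0.4  0.2 -0.4] w 0.0854
[[-0.0, 0.386, -0.923], [0.001, -0.923, -0.386], [-1.0, -0.001, 0.0]]
turn to align y with rack y -2.5793 or 0.5623 q7 -0.07119871649675316
in tool mm [  39.3 -566.9 -554.1]
```

```bash
python3 -m pendant '[60,0,0,0,0.1125,60,0,0,0,0.1125,60,0,0,0,0.1125,60,0,0,0,0.1125,60,0,0,0,0.1125,60,0,0,0,0]'
python3 - <<'E'
from h import *
stat();plan(rk(.085,.0484,.2))
E
```

```text
time: 0.7
tcp_pos: [0.2507, -0.5995, 0.239]
tool_rot: [0.06, -0.704, 0.06, 0.705]
contact_force: [0.4, 0.6, -0.2]
gripper_width: 0.0602
0.7 tcp [ 0.2507 -0.5995  0.239 ] rack [-0.0814 -0.7267  0.239 ] F [ 0.4  0.6 -0.2] w 0.0602
[[-0.0, -0.17, -0.986], [0.0, -0.986, 0.17], [-1.0, -0.0, 0.0]]
turn to align y with rack y 3.1376 or -0.0039 q7 -0.5792804816411298
in tool mm [  39.2 -775.8 -163.3]
```

```bash
python3 -m pendant '[60,0,-32,-10,0,60,0,-36,-10,0,60,0,-36,-10,0,60,0,-36,-10,0,60,0,-36,-10,0,60,0,-36,-10,0,60,0,-36,-10,0,60,0,-36,-10,0]'; python3 -m pendant '[60,0,-36,-10,0,60,0,-36,-10,0,60,0,-36,-10,0,60,0,-36,-10,0,60,0,-36,-10,0,60,0,-36,-8,0,60,0,-36,-8,0,60,0,-36,-8,0]'
python3 -m pendant '[60,0,-36,-8,0,60,0,-36,0,0,60,0,-36,0,0,60,0,-36,0,0,60,0,-30,0,0,60,0,-15,0,0,60,0,0,0,0]';  python3 - <<'E'
from h import *
stat();plan(rk(.085,.0484,.2))
import cv2
cv2.imwrite("pics/w1.png",cams.get_image("wrist")["pixels"][:,:,::-1])
E
```

```text
time: 1.37
tcp_pos: [0.377, -0.3312, 0.2394]
tool_rot: [-0.057, 0.705, -0.058, -0.705]
contact_force: [0.3, 0.1, -0.4]
gripper_width: 0.0599
time: 2.03
tcp_pos: [0.4978, -0.0595, 0.2395]
tool_rot: [-0.057, 0.705, -0.058, -0.705]
contact_force: [0.6, -0.7, -0.7]
gripper_width: 0.0602
time: 2.62
tcp_pos: [0.5365, 0.129, 0.2394]
tool_rot: [-0.056, 0.705, -0.054, -0.705]
contact_force: [0.5, 0.6, 0.3]
gripper_width: 0.0602
2.6167 tcp [0.5365 0.129  0.2394] rack [0.0798 0.039  0.2394] F [0.5 0.6 0.3] w 0.0602
[[0.0, -0.156, -0.988], [0.003, -0.988, 0.156], [-1.0, -0.003, -0.0]]
turn to align y with rack y -3.1318 or 0.0098 q7 -2.1255441854670547
in tool mm [39.4 -9.2 -5.3]
```

View pics/w1.png

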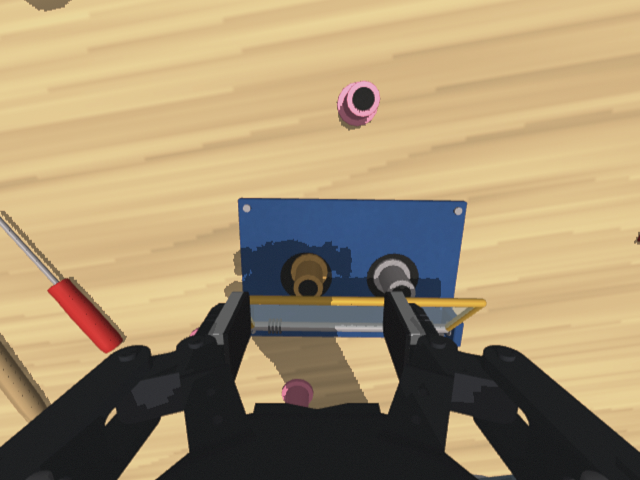

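The wrist view shows the brass hole at (308,288), the steel one at (400,288) and the flap bar just behind them. I'll use it to check the brass position.

Run:
```python
from h import *
d=cams.get_image("wrist")
for p in((308,288),(400,288)):
    x=ray(d,*p,.06);print(np.round(x,4),np.round(RK.T@(x-O),4))
print(np.round(-np.array(d["R"]).T@d["t"],3), np.round(d["R"],3).tolist())
```

```text
[0.4695 0.1442 0.06  ] [0.0112 0.043  0.06  ]
[0.4547 0.0526 0.06  ] [ 0.0118 -0.0498  0.06  ]
[0.608 0.113 0.374] [[-0.159, -0.987, 0.001], [-0.946, 0.153, 0.285], [-0.282, 0.045, -0.958]]
```

```bash
python3 -m pendant '[60,0,-7,-4,0.01,60,35,0,0,0,60,38,0,0,0,60,38,0,0,0,60,38,0,0,0,60,20,0,0,0,60,10,0,0,0,60,0,0,0,0]';  python3 - <<'E'
from h import *
stat();plan(rk(.083,.046,.024))
import cv2
d=cams.get_image("wrist")
cv2.imwrite("pics/w2.png",d["pixels"][:,:,::-1])
E
```

```text
time: 3.38
tcp_pos: [0.5406, 0.1286, 0.0584]
tool_rot: [0.062, -0.703, 0.063, 0.705]
contact_force: [-0.3, -0.6, -0.2]
gripper_width: 0.0598
3.3833 tcp [0.5406 0.1286 0.0584] rack [0.084  0.0394 0.0584] F [-0.3 -0.6 -0.2] w 0.0598
[[-0.003, -0.177, -0.984], [-0.002, -0.984, 0.177], [-1.0, 0.002, 0.003]]
turn to align y with rack y 3.1302 or -0.0114 q7 -2.2089902885329
in tool mm [34.3 -6.7  1. ]
```

View pics/w2.png

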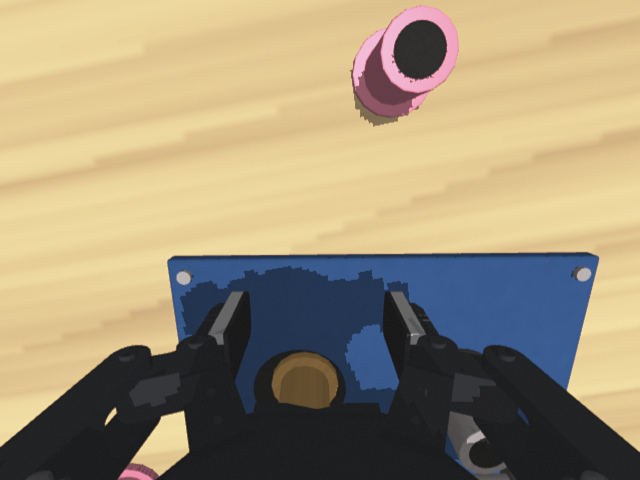

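Run:
```python
from h import *
d=cams.get_image("wrist")
p,M,s=tool()
for q in((304,352),(304,380)):
    x=ray(d,*q,.016);print(np.round(RK.T@(x-O),4),"tool",np.round(M.T@(x-p)*1000,1))
for q in((183,278),(584,274)):
    x=ray(d,*q,.01);print("screw",np.round(RK.T@(x-O),4))
```

```text
[0.0347 0.0473 0.016 ] tool [45.2 -5.9 51.4]
[0.0144 0.0477 0.016 ] tool [45.2 -6.1 71.7]
screw [0.0817 0.1175 0.01  ]
screw [ 0.0813 -0.1179  0.01  ]
```

```bash
python3 -m pendant '[60,0,-8,0,-0.01,60,18,0,0,0,60,16,0,0,0,60,0,0,0,0]'
python3 - <<'E'
from h import *
stat();plan(rk(.011,.0475,.024))
E
```

```text
time: 3.82
tcp_pos: [0.5427, 0.1386, 0.0258]
tool_rot: [0.058, -0.704, 0.058, 0.705]
contact_force: [-1.3, -0.4, 0.1]
gripper_width: 0.0603
3.8167 tcp [0.5427 0.1386 0.0258] rack [0.0844 0.0495 0.0258] F [-1.3 -0.4  0.1] w 0.0603
[[-0.001, -0.165, -0.986], [-0.0, -0.986, 0.165], [-1.0, 0.0, 0.001]]
turn to align y with rack y -3.1408 or 0.0008 q7 -2.225452569357806
in tool mm [ 1.8  2.  73.4]
```

```bash
python3 -m pendant '[60,1,2,8,0,60,0,0,10,0,60,0,0,10,0,60,0,0,10,0,60,0,0,10,0,60,0,0,0,0]'
python3 - <<'E'
from h import *
stat();plan(rk(.011,.0475,.024))
import cv2
d=cams.get_image("scene")
cv2.imwrite("pics/s3.png",cv2.resize(d["pixels"][150:300,290:490,::-1],None,fx=3.6,fy=3.6,interpolation=cv2.INTER_CUBIC))
E
```

```text
time: 4.32
tcp_pos: [0.4943, 0.1446, 0.026]
tool_rot: [-0.059, 0.705, -0.058, -0.704]
contact_force: [1.8, -0.3, -1.8]
gripper_width: 0.0599
4.3167 tcp [0.4943 0.1446 0.026 ] rack [0.0356 0.0475 0.026 ] F [ 1.8 -0.3 -1.8] w 0.0599
[[0.001, -0.165, -0.986], [0.0, -0.986, 0.165], [-1.0, -0.001, -0.001]]
turn to align y with rack y -3.1406 or 0.001 q7 -2.2769631167542226
in tool mm [ 1.9 -0.1 24.6]
```

View pics/s3.png

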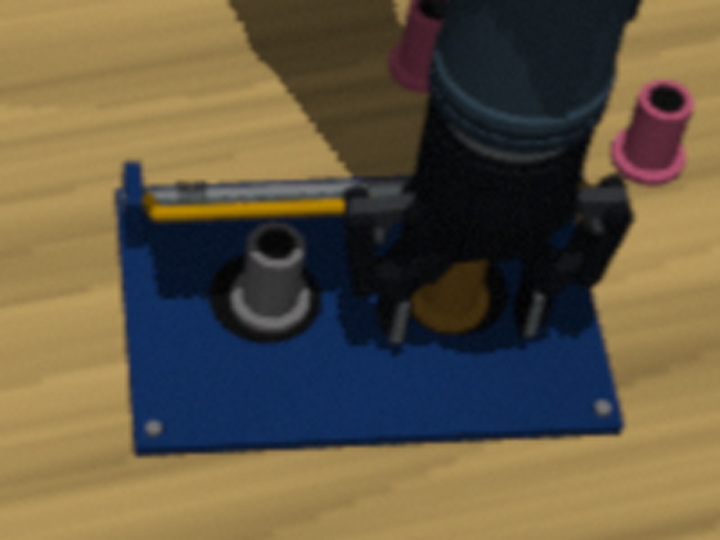

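The flap's yellow edge (about (150–350,210)) is meeting the back of the hand. The fingers stand astride the brass at about (455,295), and the steel at (270,275) is clear. Continuing in.

```bash
python3 -m pendant '[60,0,0,6,0,60,0,0,6,0,60,0,0,6,0,60,0,0,6.5,0,60,-3,0,0,0,60,0,0,0,0]'
python3 - <<'E'
from h import *
stat();plan(rk(.011,.0475,.029))
import cv2
d=cams.get_image("scene")
cv2.imwrite("pics/s4.png",cv2.resize(d["pixels"][150:300,290:490,::-1],None,fx=3.6,fy=3.6,interpolation=cv2.INTER_CUBIC))
E
```

```text
time: 4.87
tcp_pos: [0.4782, 0.1486, 0.0314]
tool_rot: [-0.061, 0.709, -0.058, -0.7]
contact_force: [10.7, -2.1, 12.8]
gripper_width: 0.0598
4.8667 tcp [0.4782 0.1486 0.0314] rack [0.0191 0.0487 0.0314] F [10.7 -2.1 12.8] w 0.0598
[[0.012, -0.168, -0.986], [0.003, -0.986, 0.168], [-1.0, -0.005, -0.011]]
turn to align y with rack y 3.1391 or -0.0025 q7 -2.3038139099008434
in tool mm [2.3 1.2 8.1]
```

View pics/s4.png

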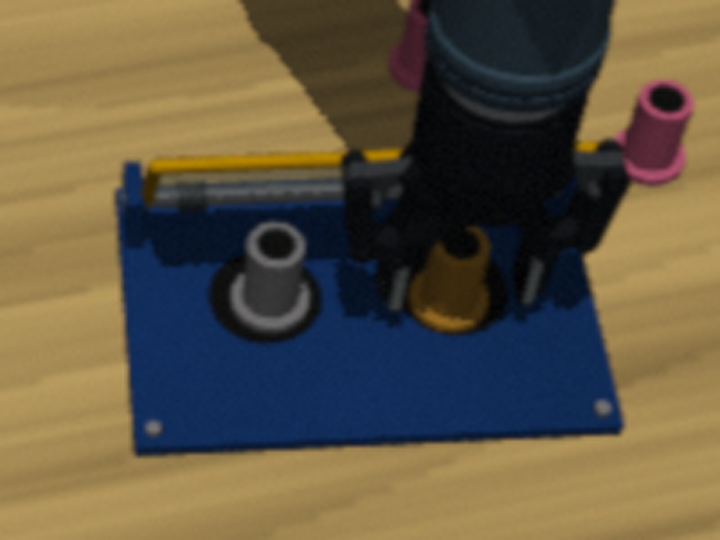

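The flap is swung up (its edge is now at about row 160) and the steel is untouched at (270,275). The force is 10.7 N back and 12.8 N up, which fits the bar rubbing up the hand. The hand is 8 mm short of the brass, so I'll continue with a small rise to ease the rub.

```bash
python3 -m pendant '[60,-2,0,3,0,60,-1,0,3,0,60,0,0,0,0]'
python3 - <<'E'
from h import *
stat();plan(rk(.011,.0475,.029))
E
```

```text
time: 5.17
tcp_pos: [0.4669, 0.1493, 0.0321]
tool_rot: [-0.059, 0.706, -0.059, -0.704]
contact_force: [3.7, -0.6, 2.8]
gripper_width: 0.0602
5.1667 tcp [0.4669 0.1493 0.0321] rack [0.0078 0.0475 0.0321] F [ 3.7 -0.6  2.8] w 0.0602
[[0.003, -0.166, -0.986], [0.001, -0.986, 0.166], [-1.0, -0.001, -0.003]]
turn to align y with rack y 3.1409 or -0.0007 q7 -2.310177787522237
in tool mm [ 3.1  0.  -3.2]
```

```bash
python3 -m pendant '[60,1,0,-2,0,10,0,0,0,0,10,0,0,0,0,10,0,0,0,0,10,0,0,0,0,10,0,0,0,0,10,0,0,0,0]'
python3 - <<'E'
from h import *
stat()
import cv2
d=cams.get_image("scene")
cv2.imwrite("pics/s5.png",cv2.resize(d["pixels"][150:300,290:490,::-1],None,fx=3.6,fy=3.6,interpolation=cv2.INTER_CUBIC))
E
```

```text
time: 5.75
tcp_pos: [0.4673, 0.1486, 0.0302]
tool_rot: [0.059, -0.705, 0.059, 0.705]
contact_force: [3.6, 0.6, 2.1]
gripper_width: 0.0282
5.75 tcp [0.4673 0.1486 0.0302] rack [0.0084 0.0469 0.0302] F [3.6 0.6 2.1] w 0.0282
[[-0.0, -0.166, -0.986], [-0.0, -0.986, 0.166], [-1.0, 0.0, 0.0]]
turn to align y with rack y 3.1412 or -0.0004 q7 -2.308084354703271
```

View pics/s5.png

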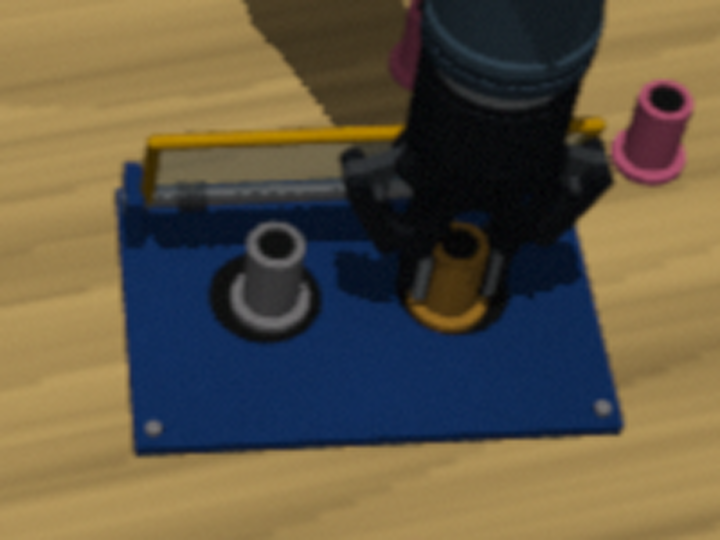

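The pads close on the brass body at (455,270), with width 28 mm. The flap is held well open and the steel is still standing. I'll lift a little and check.

```bash
python3 -m pendant '[10,-3,0,0,0,10,-4,0,0,0,10,0,0,0,0]'
python3 - <<'E'
from h import *
stat()
import cv2
d=cams.get_image("scene")
cv2.imwrite("pics/s6.png",cv2.resize(d["pixels"][180:280,370:470,::-1],None,fx=5,fy=5,interpolation=cv2.INTER_CUBIC))
E
```

```text
time: 6.05
tcp_pos: [0.4676, 0.1487, 0.0378]
tool_rot: [-0.059, 0.705, -0.059, -0.704]
contact_force: [4.8, -0.9, 1.0]
gripper_width: 0.028
6.05 tcp [0.4676 0.1487 0.0378] rack [0.0087 0.047  0.0378] F [ 4.8 -0.9  1. ] w 0.028
[[0.001, -0.166, -0.986], [0.0, -0.986, 0.166], [-1.0, -0.0, -0.001]]
turn to align y with rack y 3.1414 or -0.0002 q7 -2.304564359545907
```

View pics/s6.png

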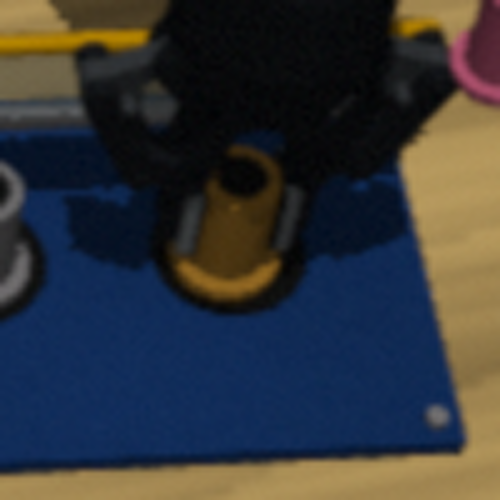

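The brass is held upright in the pads at (240,230) and has risen with the hand. Now straight out.

```bash
python3 -m pendant '[10,0,0,-6,0,10,0,0,-10,0,10,0,0,-12,0,10,0,0,-12,0,10,0,0,-14,0,10,0,0,-16,0,10,0,0,-16,0,10,0,0,0,0]'
python3 - <<'E'
from h import *
stat();plan([.481,-.3085,.13])
E
```

```text
time: 6.77
tcp_pos: [0.5551, 0.1332, 0.037]
tool_rot: [-0.06, 0.705, -0.06, -0.704]
contact_force: [-0.0, -0.5, -1.1]
gripper_width: 0.0283
6.7667 tcp [0.5551 0.1332 0.037 ] rack [0.0975 0.0463 0.037 ] F [-0.  -0.5 -1.1] w 0.0283
[[0.001, -0.168, -0.986], [-0.0, -0.986, 0.168], [-1.0, -0.0, -0.001]]
turn to align y with rack y 3.1393 or -0.0023 q7 -2.206688572378457
in tool mm [-93.  447.9  -1.2]
```

```bash
python3 -m pendant '[10,-10,0,0,0,10,-20,0,0,0,10,-25,0,0,0,10,-25,0,0,0,10,-20,10,0,0,10,-5,20,0,0,10,0,25,0,0,10,0,30,0,0]'; python3 -m pendant '[10,0,30,0,0,10,0,30,0,0,10,0,30,0,0,10,0,30,0,0,10,0,30,0,0,10,0,30,0,0,10,0,30,0,0,10,0,30,0,0]'; python3 -m pendant '[10,0,30,0,0,10,0,30,0,0,10,0,25,0,0,10,0,15,0,0,10,0,8,0,0,10,0,0,0,0]'
python3 - <<'E'
from h import *
stat();plan([.479,-.308,.045])
import cv2
d=cams.get_image("wrist");t=cams.get_image("scene")
w=np.hstack([cv2.resize(d["pixels"],(400,300)),cv2.resize(t["pixels"],(400,300))])
cv2.imwrite("pics/w7.png",w[:,:,::-1])
E
```

```text
time: 7.43
tcp_pos: [0.5369, 0.0519, 0.1433]
tool_rot: [0.058, -0.705, 0.057, 0.705]
contact_force: [0.0, -0.6, -2.8]
gripper_width: 0.0282
time: 8.1
tcp_pos: [0.4966, -0.1864, 0.1425]
tool_rot: [0.059, -0.704, 0.058, 0.705]
contact_force: [0.3, -0.8, -1.9]
gripper_width: 0.028
time: 8.6
tcp_pos: [0.4791, -0.2936, 0.1423]
tool_rot: [0.06, -0.704, 0.06, 0.705]
contact_force: [-0.7, -0.4, -2.2]
gripper_width: 0.0283
8.6 tcp [ 0.4791 -0.2936  0.1423] rack [ 0.0932 -0.3873  0.1423] F [-0.7 -0.4 -2.2] w 0.0283
[[-0.001, -0.168, -0.986], [0.0, -0.986, 0.168], [-1.0, 0.0, 0.001]]
turn to align y with rack y 3.1391 or -0.0025 q7 -1.3502511321822428
in tool mm [97.3 14.1 -2.5]
```

View pics/w7.png

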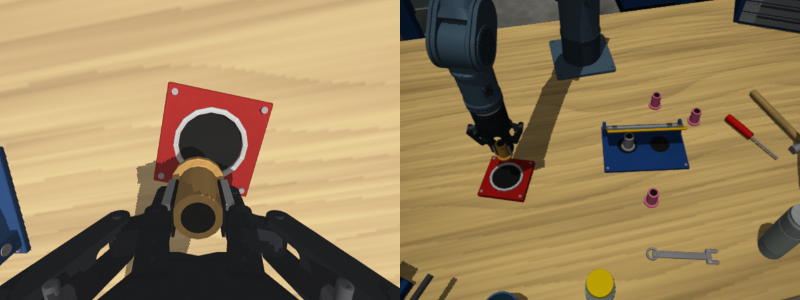

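The flap has closed, the steel stands in the rack, and the brass is upright in the grip. The ring in the wrist view is at about (211,143) in the half-size picture, which is (338,229) at full size.

```bash
python3 - <<'E'
from h import *
d=cams.get_image("wrist");p,M,s=tool()
for n,q,z in(("ring",(338,229),.02),("hole",(317,345),p[2]+.030)):
    x=ray(d,*q,z);print(n,np.round(x,4),np.round(M.T@(x-p)*1000,1))
E
python3 -m pendant '[10,0,14,-1,0,10,15,0,0,0,10,20,0,0,0,10,20,0,0,0,10,20,0,0,0,10,10,0,0,0,10,5,0,0,0,10,0,0,0,0]'
python3 - <<'E'
from h import *
stat();plan([.48,-.308,.035])
E
```

```text
ring [ 0.4841 -0.3095  0.02  ] [122.2  18.5  -6.6]
hole [ 0.4835 -0.2925  0.1722] [-30.    1.6  -3.2]
time: 9.42
tcp_pos: [0.4787, -0.306, 0.0516]
tool_rot: [0.059, -0.704, 0.058, 0.705]
contact_force: [-1.0, 0.3, -1.9]
gripper_width: 0.0279
9.4167 tcp [ 0.4787 -0.306   0.0516] rack [ 0.0949 -0.3995  0.0516] F [-1.   0.3 -1.9] w 0.0279
[[-0.001, -0.165, -0.986], [0.001, -0.986, 0.165], [-1.0, -0.001, 0.001]]
turn to align y with rack y -3.1411 or 0.0005 q7 -1.348706648385707
in tool mm [16.5  1.8 -1.6]
```

```bash
python3 -m pendant '[10,7,2,0,0,10,5,0,0,0,10,2,0,0,0,10,1,0,0,0,10,1,0,0,0,10,0,0,0,0]'
```

```text
time: 9.92
tcp_pos: [0.4788, -0.3086, 0.0364]
tool_rot: [-0.059, 0.705, -0.059, -0.705]
contact_force: [0.1, 0.2, -2.1]
gripper_width: 0.0277
```

```bash
python3 -m pendant '[10,1,0,0,0,10,0,0,0,0]';python3 -m pendant '[10,1,0,0,0,10,0,0,0,0]'
```

```text
time: 10.08
tcp_pos: [0.4787, -0.3085, 0.0353]
tool_rot: [-0.059, 0.705, -0.059, -0.705]
contact_force: [0.2, 0.5, -2.3]
gripper_width: 0.0279
time: 10.25
tcp_pos: [0.4788, -0.3086, 0.0352]
tool_rot: [-0.059, 0.705, -0.059, -0.705]
contact_force: [-2.5, 1.8, 8.5]
gripper_width: 0.0284
```

It's touching down: 8.5 N up at the expected height. Releasing and withdrawing straight up.

```bash
python3 -m pendant '[34,0,0,0,0,50,0,0,0,0,55,0,0,0,0,55,0,0,0,0,55,-8,0,0,0,55,-20,0,0,0,55,-30,0,0,0,55,-35,0,0,0]'; python3 -m pendant '[55,-35,0,0,0,55,-35,0,0,0,55,0,0,-10,0,55,0,0,0,0]'
python3 - <<'E'
from h import *
import cv2
stat()
d=cams.get_image("wrist")["pixels"];t=cams.get_image("scene")["pixels"]
w=np.hstack([cv2.resize(d,(400,300)),cv2.resize(t[170:350,100:220],(200,300)),cv2.resize(t[180:300,320:470][:, :80*1+0] if 0 else t[180:300,320:470],(200,160+0)) if 0 else cv2.resize(t[180:290,320:470],(200,300))])
cv2.imwrite("pics/w8.png",w[:,:,::-1])
E
```

```text
time: 10.92
tcp_pos: [0.4775, -0.3078, 0.1275]
tool_rot: [0.059, -0.704, 0.058, 0.706]
contact_force: [0.8, -0.5, -0.3]
gripper_width: 0.0548
time: 11.25
tcp_pos: [0.4913, -0.311, 0.2003]
tool_rot: [-0.058, 0.707, -0.06, -0.702]
contact_force: [0.9, 0.9, -0.5]
gripper_width: 0.0551
11.25 tcp [ 0.4913 -0.311   0.2003] rack [ 0.1082 -0.4024  0.2003] F [ 0.9  0.9 -0.5] w 0.0551
[[0.006, -0.165, -0.986], [-0.003, -0.986, 0.165], [-1.0, 0.002, -0.006]]
turn to align y with rack y -3.1414 or 0.0002 q7 -1.316905994280005
```

View pics/w8.png

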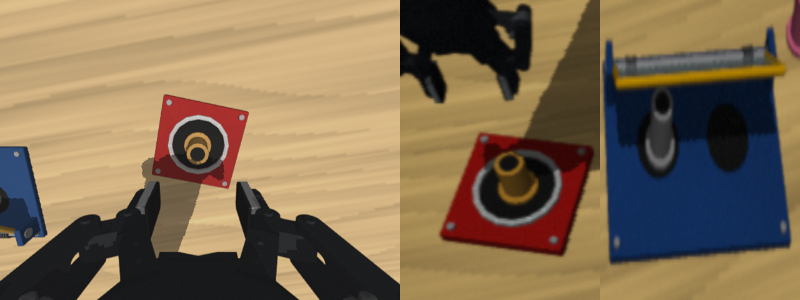

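The brass stands upright in the middle of the ring at (198,145). The steel stands in the rack, the flap is shut and the hand is clear.

```bash
python3 -m pendant '[55,0,0,0,0,55,0,0,0,0]'; python3 -c "
from workcell import r
print(r.finish_job())"
```

```text
time: 11.52
tcp_pos: [0.4873, -0.3097, 0.1958]
tool_rot: [0.059, -0.704, 0.058, 0.706]
contact_force: [-0.8, -0.8, -0.6]
gripper_width: 0.0549
the job is handed in; nothing more can be done
None
```

The brass bushing is standing upright inside the ring on the red plate, and the job is handed in at 11.5 s of robot time. I came in from the flap's open side, held the flap back with the hand while gripping the bushing, drew it straight out so the flap closed, and carried it over.

- **Last picture:** the brass stands inside the ring, close to the middle. The steel is still standing in the rack and the flap is shut.
- **Contact:** after the release the hand was well above the plate, with about 1 N on the wrist, which is noise level.
- **Forces:** the highest reading was about 17 N combined, when the flap's edge rubbed up the back of the hand. I eased that by rising slightly. Readings come only at the end of each move, so a brief higher peak could have been missed.
- **Disagreements:**
  - The cameras differed by about 5 mm on the bushings and ring, within what the grip and ring allow.
  - The grip width read 28 mm on the 30 mm body, but the hold stayed firm.

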